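# Berth the toy boat at the jetty

## Robot

A 6-joint arm with a two-finger parallel gripper is mounted at the origin on the work surface. World frame = base frame: x ahead of the robot, y to its left, z up, the work surface at z = 0. Lengths are in mm, angles in rad, forces in N, time in s.
With the tool pointing down it reaches from about 325 to 875 mm from the base axis. Payload 4.4 kg.
Tool frame: the origin (TCP) lies on the centre line of the jaws, within the pads' length; the fingertips stand ahead of it and the grasp point (between the pads) lies 6 mm ahead of it (ctrl.tcp_to_tips is the z of the fingertips in the tool frame, in mm); z points along the fingers, y is the direction in which the jaws open and shut (so a half turn about z gives the same grasp; the last joint's range is limited). The gripper opens to 85 mm and grips with 20 to 120 N. Pads are 22 mm wide; open, the fingers measure 114 mm over their backs; the gripper's body (76 mm by 85 mm) begins 54 mm behind the grasp point. The pads swing forward as they close: fully open they stand 13 mm farther back than shut.
Start: joints at [-1.407, 0.207, 1.542, -0, 1.393, -0.15], TCP at [177.476, -546.928, 256.282] pointing down, gripper open.
Joint ranges: [-2.73, 2.73], [-0.86, 2.22], [0.23, 2.46], [-1.11, 4.25], [0.08, 2.63], [-2.82, 2.82]. Speed limits (rad/s): [2.79, 2.79, 3.14, 3.14, 3.14, 3.14].

## Interface

Orientations are given as a 3x3 rotation matrix whose columns are the frame's x, y, z axes.
In Python, from plant import ctrl, sensors, optics gives the robot as it stands. Calls block until the motion is done:
- ctrl.move_ptp(position, orientation): joint-space move of the TCP to a pose.
- ctrl.move_l(position, rot=None, vel=150, threshold=None): straight line of the TCP; rot=None keeps the orientation; vel is the mean speed in mm/s. With threshold (N) it stops when the force on the tool has changed by that much, and returns True; else False.
- ctrl.set_joints(angles): joint-space move.
- ctrl.gripper_to(opening, force=None): finger opening in mm; force is the grip in N (None keeps the last); returns when the fingers have stopped.
- ctrl.hold(seconds).
- ctrl.solve_ik(position, orientation): joint angles nearest the present ones, or None.
- sensors.read_state(): the state.
- optics.grab_frame(name): name is "scene" or "top" or "wrist"; returns (picture, depth): 480x640x3 uint8, red, green, blue; 480x640 float32, mm along the optical axis (not along the pixel's ray), 0 where there is no reading.
- optics.camera_params(name): a dict with "mtx" (3x3 intrinsics, pixels), "R" (3x3) and "t" (3): a world point X has camera coordinates R X + t; the wrist camera has in their place "T_tool_cam" (4x4, takes a point from camera to tool coordinates, whose origin is the TCP and whose axes are the flange's). Camera axes: x right, y down, z forward; pixel columns grow to the right and rows downward; lengths in mm; the calibration is good to about 2 mm. A picture is of the moment at which its call begins: read the wrist's pose just before it. camera_params takes no time and is no camera call.
A pose or a line that the arm cannot do raises ctrl.MotionError and nothing moves.
- ctrl.finish_job(): hands the job in, once; it reports no verdict.
The state is a dict: "t": time; "q": joint angles; "qvel": joint speeds; "tau": joint torques, N m; "eef_pos": TCP position; "eef_rot": TCP orientation; "force": force on the tool from outside, world axes, zero at the start; "wrist_torque": the same for the moment, N m; "grip_width": finger opening in mm.
Only numpy, scipy, OpenCV 4.12 (cv2) and the standard library are available. Lean on these libraries where they do the work, as an engineer would, in place of code of your own. Each camera call takes 0.05 s, during which the arm holds its last target. There are 200 camera calls.

## Task

Push the blue toy boat along the bench into its berth at the brown wooden jetty, bow first: its side must lie flush against the long rail and its bow must touch the short end stop. Only push it with the fingers, never lift it or tip it over, leave the other toys where they are, and finish with the hand clear of everything.

Things in the scene. Friction and masses are not known exactly. Their poses are not given: they have to be found in the camera images.
- boat: blue plastic toy boat, 143 mm long, 66 wide, ~0.2 kg, loose, flat on the bench: vertical hull walls 38 mm high, white deck and cabin, red funnel (top at 63 mm). Origin: underside, centre line, mid-length. x to the bow, y to its left, z up. Starts beside the berth, off the long rail's open side (+y of the jetty), bow within 20 degrees of the jetty's x axis
- boat_bow (a point): the pointed bow, 71 mm ahead of the boat's origin, 19 mm above its underside; the sides are straight and parallel (33 mm either side of the centre line) from the stern to 38 mm ahead of the origin, then taper at 45 degrees to this point
- boat_stern (a point): middle of the boat's flat stern, 72 mm behind its origin, 19 mm above its underside
- jetty: dark brown wooden toy jetty fixed to the bench: two rails in an L, 30 mm high, 28 thick, red posts to 47 mm on them. Origin: on the bench at the berth's centre, where the boat's origin lies when berthed. x: along the long rail to the end stop (the boat's bow points so when berthed); y: away from the long rail, towards the robot; z up. The berth's two other sides are open, marked by thin white lines
- jetty_rail (a point): middle of the long rail's inner face, at half its height, 33 mm to the -y side of the jetty's origin; the rail runs from x = -125 to +100 mm in the jetty's frame
- jetty_stop (a point): point on the end stop's inner face, at half its height, 71 mm to the +x side of the jetty's origin, where the bow touches; the stop runs from y = -61 to +33 mm in the jetty's frame
- bird: white ceramic bird figurine with blue wings, 80 mm high, about 100 mm from beak to tail and 62 mm across, standing on the bench behind the long rail; fragile, leave alone. Origin at the centre of its underside
- stacker: wooden stacking peg toy with red, yellow and green rings, 90 mm across and 90 mm high, beyond the end stop; leave alone. Origin at the centre of its underside
- flashlight: grey plastic flashlight, 138 mm long, 36 mm high, lying to the robot's right, pointing roughly away from it; leave alone. Origin under its middle, x axis along it towards the lens
- car: yellow toy car, 85 mm long, 50 mm wide, 49 mm high, to the robot's right; leave alone. Origin under its middle
- crayon_cup: green plastic cup with crayons, 72 mm across, 120 mm high, to the robot's left; leave alone. Origin at the centre of its underside
Things that resemble listed ones, but are neither listed nor needed, are in the scene too. What is shaped like the boat but orange or yellow is not meant.

How it is judged:
By the outcome, as a careful person would: the job done as asked, in the order asked, and still so for the second after the job is handed in, with the robot touching nothing.
It also fails if it takes over 48 s, if anything falls off the work surface, if the arm or the gripper's body presses on something with over 40 N, if the wrist force passes 120 N, or if a joint passes its speed limit or range.

## Working session

There is one attempt and no reset: what is moved stays moved. The work goes in short steps, each a Python script; the robot and the scene stay as the last script left them, time stands still between calls to the robot, and variables do not carry over. Pictures are saved under pics/ and viewed, about 8 in all and at most 12, crops included, and the job is handed in when it is done.

```bash
ls; mkdir -p pics
python3 - <<'E'
from plant import ctrl,sensors,optics
import cv2,numpy as np
for n in ("top","scene"):
    p,d=optics.grab_frame(n); cv2.imwrite(f"pics/{n}0.png",p[:,:,::-1]); np.save(f"pics/{n}0.npy",d); np.save(f"pics/{n}0rgb.npy",p)
    c=optics.camera_params(n); print(n,c)
s=sensors.read_state(); print(s['t'],s['eef_rot'],s['grip_width'],ctrl.tcp_to_tips)
E
```

```text
pics
top {'mtx': array([[560.43401903,   0.        , 314.91696969],
       [  0.        , 560.43401903, 235.56728813],
       [  0.        ,   0.        ,   1.        ]]), 'R': array([[-1.56119306e-02, -9.99873876e-01, -2.91553936e-03],
       [-9.79066568e-01,  1.58787433e-02, -2.02919987e-01],
       [ 2.02940689e-01, -3.13465652e-04, -9.79190982e-01]]), 't': array([  16.65236279,  568.64192271, 1302.94142563])}
scene {'mtx': array([[615.74575692,   0.        , 317.35127926],
       [  0.        , 615.74575692, 234.07169683],
       [  0.        ,   0.        ,   1.        ]]), 'R': array([[-0.25144064,  0.96787133,  0.00164242],
       [ 0.54349414,  0.14259659, -0.82721239],
       [-0.80086935, -0.20710216, -0.56188697]]), 't': array([ 139.3223108 , -289.02481043, 2138.50010143])}
0.1 [[ 9.51177822e-01  3.08643193e-01 -3.61771227e-04]
 [ 3.08643258e-01 -9.51175573e-01  2.09001035e-03]
 [ 3.00959515e-04 -2.09962975e-03 -9.99997750e-01]] 85.30161244306913 25.0
```

View pics/top0.png

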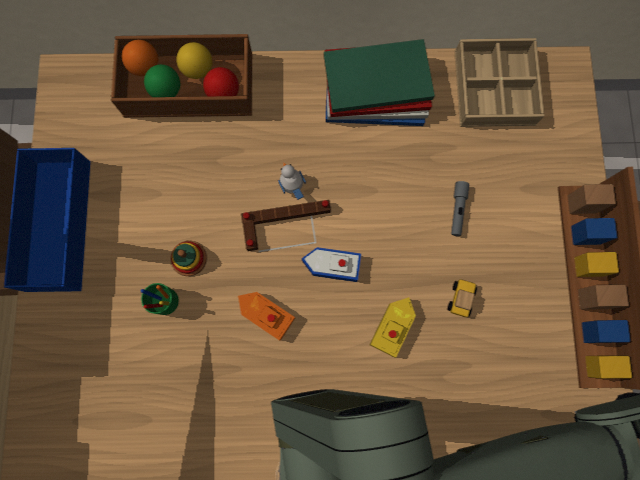

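```bash
cat > h.py <<'E'
from plant import ctrl,sensors,optics
import cv2,numpy as np
def ortho(img,K,R,t,z,x0,x1,y0,y1,s):
    # out: col = (y1-Y)/s, row=(x1-X)/s, s mm/px
    M=np.array([[0,-s,x1],[-s,0,y1],[0,0,z],[0,0,1.]])
    H=K@np.c_[R,t]@M
    return cv2.warpPerspective(img,H,(int((y1-y0)/s),int((x1-x0)/s)),flags=cv2.INTER_LINEAR|cv2.WARP_INVERSE_MAP)
def cloud(d,K,R,t):
    v,u=np.indices(d.shape)
    c=np.stack([(u-K[0,2])*d/K[0,0],(v-K[1,2])*d/K[1,1],d],-1)
    return (c-t)@R
def cam(n):
    c=optics.camera_params(n); return c['mtx'],c['R'],np.array(c['t']).ravel()
E
python3 - <<'E'
from h import *
p=np.load('pics/top0rgb.npy');d=np.load('pics/top0.npy');K,R,t=cam('top')
o=ortho(p,K,R,t,34,480,760,-120,200,.5)
for i in range(0,o.shape[1],40): cv2.line(o,(i,0),(i,6),(255,0,255),1)
for i in range(0,o.shape[0],40): cv2.line(o,(0,i),(6,i),(255,0,255),1)
cv2.imwrite('pics/o0.png',o[:,:,::-1])
P=cloud(d,K,R,t); hsv=cv2.cvtColor(p,cv2.COLOR_RGB2HSV)
v,u=np.indices(d.shape)
for n,b in dict(boat=(295,365,240,285),jetty=(235,335,195,253),bird=(275,308,160,199),stack=(165,208,235,280),cup=(138,182,282,316),orange=(235,300,288,342),yel=(365,420,292,362)).items():
    m=(u>b[0])&(u<b[1])&(v>b[2])&(v<b[3])&(P[...,2]>15)&(d>0)
    q=P[m]; print(n,m.sum(),q.min(0).round(),q.max(0).round(),np.median(q,0).round())
m=(u>295)&(u<365)&(v>240)&(v<285)&(P[...,2]>25)&(P[...,2]<48)
print('boat rect',cv2.minAreaRect(P[m][:,:2].astype(np.float32)))
E
```

```text
boat 1446 [ 463. -102.   15.] [545.  43.  66.] [503. -35.  40.]
jetty 1499 [530. -39.  15.] [675. 192.  56.] [630.  99.  30.]
bird 604 [668.  30.  16.] [757.  99.  82.] [713.  65.  46.]
stack 827 [485. 284.  15.] [569. 369.  94.] [521. 319.  50.]
cup 707 [386. 346.  15.] [457. 418. 126.] [424. 387.  65.]
orange 1480 [322.  61.  15.] [437. 196.  67.] [383. 130.  40.]
yel 1525 [ 277. -227.   15.] [ 418. -119.   70.] [ 347. -176.   40.]
boat rect ((505.9862060546875, -27.630828857421875), (141.91156005859375, 67.63001251220703), 80.91613006591797)
```

View pics/o0.png

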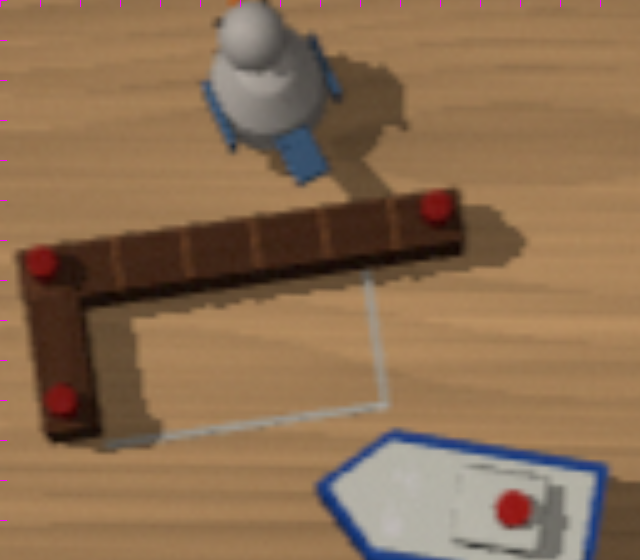

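```bash
cat >> h.py <<'E'
from scipy.optimize import minimize
BOAT=np.array([[-72,-33],[38,-33],[71,0],[38,33],[-72,33.]]),38
RAIL=np.array([[-125,-61],[100,-61],[100,-33],[-125,-33.]]),30
STOP=np.array([[71,-61],[99,-61],[99,33],[71,33.]]),30
def sil(parts,p,K,R,t,sc=4):
    im=np.zeros((480*2,640*2),np.uint8); c,s=np.cos(p[2]),np.sin(p[2])
    for poly,h in parts:
        w=poly@np.array([[c,s],[-s,c]])+p[:2]
        n=len(w); X=np.r_[np.c_[w,np.zeros(n)],np.c_[w,np.full(n,h)]]
        q=(X@R.T+t)@K.T; q=q[:,:2]/q[:,2:]
        hull=cv2.convexHull(((q+.5)*2*256).astype(np.int32))
        cv2.fillConvexPoly(im,hull,255,shift=8)
    return cv2.resize(im,(640,480),interpolation=cv2.INTER_AREA)/255.
def fit(parts,p0,mask,cm):
    f=lambda p:np.abs(sil(parts,p,*cm)-mask).sum()
    b=None
    for k in range(3):
        p0=np.array(p0,float); sx=np.vstack([p0]+[p0+e for e in np.diag([8,8,.08])/(k+1)])
        r=minimize(f,p0,method='Nelder-Mead',options=dict(initial_simplex=sx,xatol=.02,fatol=.05)); p0=r.x
    return p0,r.fun,mask.sum()
def masks(p,d,cm,win):
    P=cloud(d,*cm); v,u=np.indices(d.shape); b=win
    w=(u>b[0])&(u<b[1])&(v>b[2])&(v<b[3])
    return P,w,cv2.cvtColor(p,cv2.COLOR_RGB2HSV)
E
python3 - <<'E'
from h import *
p=np.load('pics/top0rgb.npy');d=np.load('pics/top0.npy');cm=cam('top')
P,w,h=masks(p,d,cm,(232,338,195,255))
red=((h[...,0]<8)|(h[...,0]>172))&(h[...,1]>180)
mj=(w&(P[...,2]>8)).astype(float)
mc=(w&((h[...,2]<88)&(P[...,2]>2)|red)).astype(float)
for m in (mj,mc): print('jetty',fit([RAIL,STOP],[575,80,1.70],m,cm))
P,w,h=masks(p,d,cm,(295,368,240,290))
mb=(w&(P[...,2]>8)).astype(float)
blue=(h[...,0]>100)&(h[...,0]<130)&(h[...,1]>120)|((h[...,1]<60)&(h[...,2]>110))
mb2=(w&(blue|(P[...,2]>25))).astype(float)
for m in (mb,mb2): print('boat',fit([BOAT],[505,-30,1.41],m,cm))
E
```

```text
jetty (array([591.43598464,  87.36629987,   1.71399295]), np.float64(379.7019607843137), np.float64(1674.0))
jetty (array([590.51588716,  85.30844421,   1.71988337]), np.float64(193.44313725490198), np.float64(1420.0))
boat (array([507.30693682, -26.17941579,   1.41152465]), np.float64(71.87058823529412), np.float64(1484.0))
boat (array([507.74772503, -27.22831951,   1.40388879]), np.float64(93.10196078431373), np.float64(1510.0))
```

```bash
cat >> h.py <<'E'
J=np.array([590.5,85.8]);TH=1.715
ex=np.array([np.cos(TH),np.sin(TH)]);ey=np.array([-ex[1],ex[0]])
def W(x,y,z): return np.r_[J+x*ex+y*ey,z]
def Rt(y2,a=0):
    y=np.r_[y2,0];z=np.array([0,0,-1.]);return np.c_[np.cross(y,z),y,z]
def inJ(p): q=np.array(p[:2])-J; return np.r_[q@ex,q@ey,np.degrees(p[2]-TH)].round(2)
def st(m=''):
    s=sensors.read_state(); print(m,'t',round(s['t'],2),'J',inJ([*s['eef_pos'][:2],0])[:2],'z',s['eef_pos'][2].round(1),'F',s['force'].round(2),'w',round(s['grip_width'],1))
def look(name,p0,win=(220,380,180,300)):
    p,d=optics.grab_frame('top'); cv2.imwrite(f'pics/{name}.png',p[:,:,::-1]); cm=cam('top')
    np.save(f'pics/{name}.npy',p)
    P,w,h=masks(p,d,cm,win)
    m=(w&(((h[...,0]>100)&(h[...,0]<130)&(h[...,1]>120))|((h[...,1]<60)&(h[...,2]>110)))).astype(np.uint8)
    n,l,s,_=cv2.connectedComponentsWithStats(m); k=1+np.argmax(s[1:,4]); m=(l==k).astype(np.uint8)
    cs,_=cv2.findContours(m,cv2.RETR_EXTERNAL,cv2.CHAIN_APPROX_NONE); m=cv2.drawContours(m*0,cs,-1,1,-1)
    r=fit([BOAT],p0,m.astype(float),cm); print(name,'boat J',inJ(r[0]),r[1:],r[0])
E
python3 - <<'E'
from h import *
R=Rt(-ex); z=36
ctrl.gripper_to(50)
ctrl.move_ptp(W(-125,190,120),R); st()
ctrl.move_l(W(-125,190,z),vel=150); st('down')
print(ctrl.move_l(W(-122,80,z),vel=70,threshold=12)); st('pre')
print(ctrl.move_l(W(-122,40,z),vel=30,threshold=6)); st('push')
ctrl.move_l(W(-122,90,z),vel=150)
ctrl.move_l(W(-122,190,130),vel=250); st('off')
look('s1',[575,-15,1.7])
E
```

```text
t 2.55 J [-125.86  189.55] z 120.4 F [-0.18  0.03  0.12] w 49.9
down t 3.26 J [-125.58  189.45] z 36.4 F [ 1.07 -0.15 -0.16] w 50.3
False
pre t 4.98 J [-122.04   80.02] z 36.1 F [-0.22  0.53  0.31] w 50.1
True
push t 6.1 J [-121.79   44.48] z 35.3 F [-0.04 -0.12  0.39] w 50.1
off t 7.25 J [-122.4   188.82] z 130.4 F [-0.24  1.02 -0.84] w 50.3
s1 boat J [-89.85  -1.19  -0.29] (np.float64(71.85490196078432), np.float64(1462.0)) [604.59055788  -2.94487642   1.70988048]
```

View pics/s1.png

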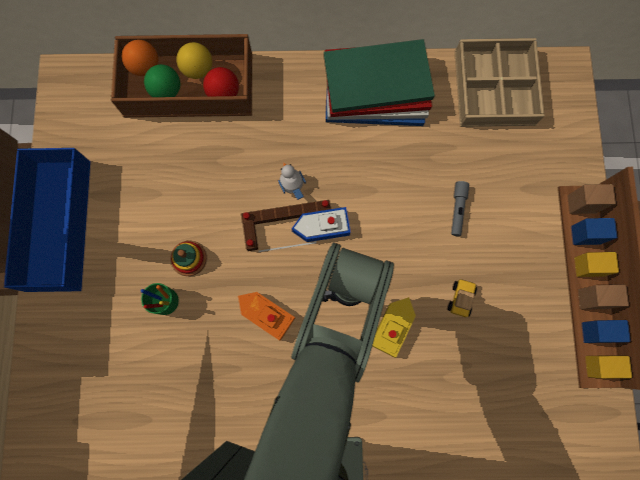

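Run:
```python
from h import *
z=36
c=[Rt(ey),Rt(-ey)]; q0=np.array(sensors.read_state()['q'])
qs=[ctrl.solve_ik(W(-210,2,120),r) for r in c]
print([None if q is None else np.round(q,2) for q in qs])
k=min((i for i in range(2) if qs[i] is not None),key=lambda i:abs(qs[i][5]-q0[5])); R=c[k]
ctrl.gripper_to(0)
ctrl.move_ptp(W(-210,2,120),R); st()
ctrl.move_l(W(-210,2,z),vel=150); st('down')
print(ctrl.move_l(W(-100,2,z),vel=60,threshold=12)); st('pre')
print(ctrl.move_l(W(-74,2,z),vel=30,threshold=6)); st('push')
ctrl.move_l(W(-120,2,z),vel=120)
ctrl.move_l(W(-200,60,130),vel=250); st('off')
look('s2',[591,85,1.7])
p=np.load('pics/s2.npy'); cv2.imwrite('pics/s2o.png',ortho(p,*cam('top'),34,500,720,-70,230,.5)[:,:,::-1])
```

```text
[array([-0.33,  0.46,  1.51, -0.  ,  1.17,  2.67]), array([-0.33,  0.46,  1.51, -0.  ,  1.17, -0.48])]
 t 9.22 J [-209.78    2.38] z 119.9 F [ 0.76  0.26 -0.17] w 0.0
down t 9.93 J [-210.28    1.46] z 36.7 F [-0.22 -0.28 -0.11] w 0.4
False
pre t 11.91 J [-100.17    1.88] z 36.1 F [0.64 0.36 0.37] w 0.0
True
push t 12.51 J [-83.61   2.01] z 35.9 F [ 0.53 -1.09  1.23] w -0.0
off t 13.65 J [-198.96   60.29] z 129.3 F [-0.73 -0.17 -0.33] w -0.2
s2 boat J [ 0.82 -0.97 -0.52] (np.float64(66.60392156862744), np.float64(1466.0)) [591.34113037  86.74657398   1.70598262]
```

View pics/s2o.png

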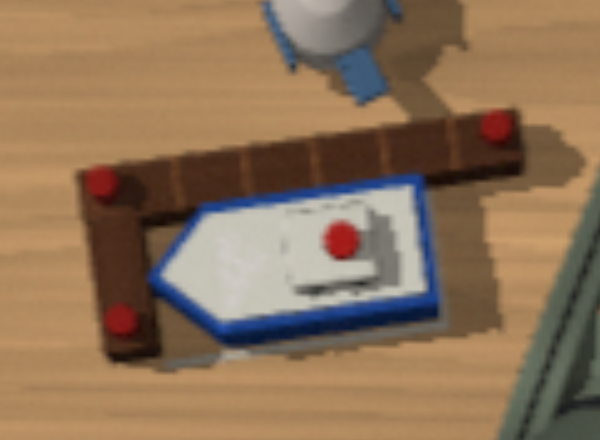

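Run:
```python
from h import *
z=36
ctrl.move_ptp(W(-22,75,130),Rt(-ex)); ctrl.gripper_to(50)
ctrl.move_l(W(-22,75,z),vel=150); st('down')
print(ctrl.move_l(W(-22,36,z),vel=30,threshold=6)); st('side')
ctrl.move_l(W(-22,75,z),vel=120)
ctrl.move_l(W(-22,75,130),vel=200)
ctrl.gripper_to(0)
ctrl.move_ptp(W(-120,2,130),Rt(-ey))
ctrl.move_l(W(-120,2,z),vel=150)
print(ctrl.move_l(W(-74,2,z),vel=30,threshold=6)); st('stern')
ctrl.move_l(W(-120,2,z),vel=120)
ctrl.move_l(W(-120,2,130),vel=200)
ctrl.move_ptp(W(-220,120,220),Rt(-ey)); st('off')
look('s3',[591,85,1.7])
p=np.load('pics/s3.npy'); cv2.imwrite('pics/s3c.png',cv2.resize(p[150:350,130:390],None,fx=3,fy=3,interpolation=cv2.INTER_CUBIC)[:,:,::-1])
a=np.load('pics/top0rgb.npy').astype(int)
for n,b in dict(bird=(275,308,160,199),stack=(165,208,235,280),cup=(138,182,282,316),torch=(450,472,178,238),car=(445,480,275,320)).items():
    s=np.s_[b[2]:b[3],b[0]:b[1]]; print(n,np.abs(a[s]-p[s]).mean().round(1))
```

```text
down t 16.64 J [-22.12  74.28] z 36.6 F [ 0.7  -0.03  0.49] w 50.0
True
side t 17.62 J [-21.91  44.41] z 35.3 F [ 0.6  -0.47 -0.04] w 49.7
True
stern t 22.58 J [-83.62   2.15] z 35.8 F [ 0.24 -1.69  1.5 ] w -0.4
off t 24.41 J [-219.26  120.27] z 218.5 F [-0.14 -0.06 -0.25] w 0.0
s3 boat J [ 0.7  -0.95 -0.52] (np.float64(67.86274509803923), np.float64(1462.0)) [591.33815436  86.63174246   1.70592391]
bird 8.4
stack 6.7
cup 5.7
torch 9.2
car 18.6
```

View pics/s3c.png

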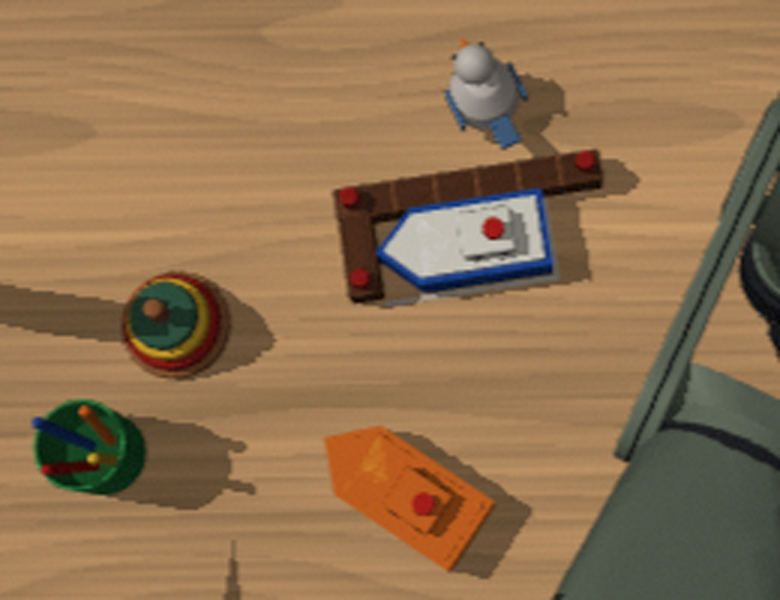

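```bash
python3 -c "
from h import *
st(); print(ctrl.finish_job())"
```

```text
t 24.46 J [-218.86  120.05] z 218.2 F [-0.48  0.06 -0.14] w 0.0
the job is handed in; nothing more can be done
None
```

The blue boat is in its berth at the jetty, bow first, and the job was handed in at 24.5 s of the 48 s allowed.

**What I did:** I pushed the boat sideways against the long rail with two spread fingers, then from the stern with closed fingers until the bow met the end stop. I then pressed once more on the side and once on the stern before lifting the hand clear.

**Last checks:**
- **Fit:** The camera fit put the boat about 1 mm and 0.5° from the ideal berth, which is within calibration error. Both final presses met firm resistance (the 6 N stop) at the same places as before, so the side is against the rail and the bow against the stop.
- **Other toys:** The bird, stacking toy, cup and orange boat stand as before in the last picture. The flashlight's image patch changed little. The car's patch differed more than the others. I put that down to the arm or its shadow, since the hand never worked near the car, but I did not check it separately.

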